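Clear the jammed domes and send them through the washer's splash flap

ROBOT

A 7-joint arm with a two-finger parallel gripper is mounted at the origin on a cart in front of the work surface, level with it; the furniture and walls round the work are solid. World frame = base frame: x ahead of the robot, y to its left, z up, the work surface at z = 0. Lengths are in m, angles in degrees, forces in N, time in s.
With the tool pointing down it reaches from about 0.35 to 0.775 m from the base axis. Payload 3.1 kg.
Tool frame: the origin (TCP) lies on the centre line of the jaws, within the pads' length; the fingertips stand 17 mm ahead of it and the grasp point (between the pads) lies 2 mm behind it (robot.tip_reach is the distance from the TCP to the fingertips, in m); z points along the fingers, y is the line along which they close (so a half turn about z gives the same grasp; the last joint's range is limited). The gripper opens to 85 mm and grips with 20 to 120 N. Pads are 22 mm wide; open, the fingers measure 114 mm over their backs; the gripper's body (76 mm by 85 mm) begins 54 mm behind the grasp point. The pads swing forward as they close: fully open they stand 13 mm farther back than shut.
Start: joints at [61.782, 17.813, 0.802, 86.603, -0.252, 75.585, -1.558], TCP at [0.24, -0.495, 0.226] pointing down, gripper open.
Joint ranges: [-154.91, 154.91], [-16.99, 109.72], [-72.82, 74.43], [7.12, 147.25], [-82.49, 262.49], [11.32, 116.49], [-174.64, 174.64]. Speed limits (degrees/s): [159.86, 159.86, 180, 180, 180, 180, 180].

INTERFACE

Orientations are given as [roll, pitch, yaw] about the fixed x, y, z axes, in that order (R = Rz(yaw) Ry(pitch) Rx(roll)).
In Python, from station import robot, fingers, vision, workorder, recognise gives the robot as it stands. Calls block until the motion is done:
- robot.move_to(position, orientation): joint-space move of the TCP to a pose.
- robot.line_to(position, orientation=None, velocity=0.15, f_stop=None): straight line of the TCP; orientation=None keeps the orientation; velocity is the mean speed in m/s. With f_stop (N) it stops when the force on the tool has changed by that much, and returns True; else False.
- robot.move_j(angles): joint-space move.
- fingers.gripper_to(opening, force=None): opening from 0.0 (shut) to 1.0 (fully open); force is the grip in N (None keeps the last); returns when the fingers have stopped.
- robot.pause(seconds).
- robot.inverse_kinematics(position, orientation): joint angles nearest the present ones, or None.
- vision.grab_frame(name): name is "scene" or "top" or "wrist"; returns the picture (384x512x3 uint8, red, green, blue); there is no depth.
- vision.calibration(name): a dict with "mtx" (3x3 intrinsics, pixels), "k1" (the pictures are not rectified: a ray, as slopes to the right and down, at radius r is drawn at 1 + k1 r^2 times it, then the intrinsics apply), "extrinsics" (4x4, takes a point from world to camera coordinates); the wrist camera has in their place "T_tool_cam" (4x4, takes a point from camera to tool coordinates, whose origin is the TCP and whose axes are the flange's). Camera axes: x right, y up, looking along -z (the intrinsics and any distortion apply to the point x, -y, -z); pixel columns grow to the right and rows downward; lengths in m; the calibration is good to about 2 mm. A picture is of the moment at which its call begins: read the wrist's pose just before it. calibration takes no time and is no camera call.
A pose or a line that the arm cannot do raises robot.PlanningError and nothing moves.
- workorder.close_job(): hands the job in; it is judged then, once.
Trained networks look in the newest picture that a camera, given by its name, has taken for a name from the list of things; names that differ only in an ending like _2 or _b are one class to them, and where a whole thing is asked for, a point or a joint stands for the part that bears it (a point fixed in the world has none). Each returns a list of dicts, best first, with "p" (0 to 1); they miss things now and then, are a little off and sometimes report something else, mostly with a low value. They report only what shows in the picture. A call takes as long as a camera call.
- recognise(label, camera): "rect" ([centre column, centre row, width, height] in pixels, round what is visible of it).
Readings, each from a call of its own:
- robot.current_time_s(): time.
- robot.current_joint_positions(): joint angles.
- robot.current_dq(): joint speeds.
- robot.current_joint_torque(): joint torques, N m.
- robot.current_tool_pos(): TCP position.
- robot.current_eef_rot(): TCP orientation.
- robot.current_contact_force(): force on the tool from outside, world axes, zero at the start.
- robot.current_torque(): the same for the moment, N m.
- robot.current_finger_gap(): opening from 0.0 (shut) to 1.0 (fully open).
- robot.current_gripper_force(): force on a finger pad.
Only numpy, scipy, OpenCV 4.12 (cv2) and the standard library are available. Lean on these libraries where they do the work, as an engineer would, in place of code of your own. Each camera call takes 0.05 s, during which the arm holds its last target. There are 200 camera calls.

TASK

Two steel punch domes have jammed side by side in front of the narrow opening of the small parts washer. Clear the jam and push the domes, one after the other, through the sprung splash flap, so that both lie down inside the cabinet and the flap has swung fully shut behind them. Leave the two grinding cones and the felt cup where they are.

Things in the scene. Friction and masses are not known exactly. Their poses are not given: they have to be found in the camera images.
- washer: Small grey sheet-metal parts washer, fixed on the bench. Origin: at bench height, mid-width, in the outer face of the front panel; x runs into the cabinet (feed direction), y to the left along the feed, z up. Cabinet x = 0 to 165 mm, 200 mm wide, 196 mm high, closed, clear windows in sides and roof. Panel opening 66 mm wide, 54 mm high above the sill.
- sill (a point): Point on the loading shelf's top, 120 mm above the bench, mid-opening, in the panel's outer face (x = y = 0 of the washer). The bare steel shelf runs from x = -190 mm to its edge 6 mm before the face; there a steep steel chute (45, then 65 degrees) drops away inside, so a dome whose centre is pushed about 20 mm past the face tips in and slides down by itself.
- throat (a point): Point on the shelf top at the start of the narrow throat (x = -32 mm, y = 0). Guides 18 mm high, 3 mm thick, stand on the shelf: parallel, 124 mm apart inside, from x = -190 to -52 mm; slanting in until x = -32 mm; then 66 mm apart up to the panel. Two domes fit abreast on the shelf, but only one passes the throat.
- flap (a joint): Sprung splash flap, a 62 mm wide steel plate closing the opening just inside the panel, hinged along its top edge 54 mm above the sill. 0 rad = shut, grows as it swings inward and up, to 1.5. A light spring shuts it (0.01 N m shut, 0.03 open); a dome pushed against it lifts it, and it rides on the dome until that has gone in.
- dome_a_center (a point): Centre (22 mm above the flat underside) of a polished steel punch dome, 58 mm across at the foot, 45 mm high, rounded above, 0.24 to 0.38 kg. It starts standing on the loading shelf, nearly touching the other, near the slanting guides (centre 65 to 80 mm before the panel, 30 mm to one side). The two are alike.
- dome_b_center (a point): Centre of the other, like steel punch dome, beside the first.
- cone_a: Brown abrasive grinding cone, 38 mm in diameter, 42 mm high, standing on the bench to the right of the washer; bystander. Origin: centre of its underside.
- cone_b: The other, like grinding cone; bystander.
- felt_cup: Black felt heel cup, oval, 73 x 34 mm, 44 mm high, standing on the bench to the left of the washer; bystander. Origin: centre of its underside.

How it is judged:
By the outcome, as a careful person would: the job done as asked, in the order asked, and still so for the second after the job is handed in, with the robot touching nothing.
It also fails if it takes over 72 s, if anything falls off the work surface, if the arm or the gripper's body presses on something with over 40 N, if the wrist force passes 120 N, or if a joint passes its speed limit or range.

## Working session

There is one attempt and no reset: what is moved stays moved. The work goes in short steps, each a Python script; the robot and the scene stay as the last script left them, time stands still between calls to the robot, and variables do not carry over. Pictures are saved under pics/ and viewed, at most 10 in all, crops included, and the job is handed in when it is done.

```bash
ls; mkdir -p pics
python3 - <<'E'
from station import robot, fingers, vision, recognise
import cv2, numpy as np
for c in ["scene","top"]:
    f=vision.grab_frame(c); cv2.imwrite(f"pics/{c}0.png",f[:,:,::-1])
    k=vision.calibration(c); print(c,k)
    for n in ["washer","dome_a_center","flap","felt_cup","cone_a"]:
        print(n,[(round(d["p"],2),np.round(d["rect"],1).tolist()) for d in recognise(n,c)[:3]])
print(robot.current_time_s(),robot.current_eef_rot())
E
```

```text
pics
scene {'mtx': array([[420.01748299,   0.        , 257.79883231],
       [  0.        , 420.01748299, 197.18683667],
       [  0.        ,   0.        ,   1.        ]]), 'k1': 0.006415913836903997, 'extrinsics': array([[-0.64953289, -0.76020767, -0.01383183,  0.46783158],
       [ 0.47818895, -0.4225802 ,  0.76990993, -0.23550098],
       [-0.59113649,  0.4934676 ,  0.63800265, -0.82218716],
       [ 0.        ,  0.        ,  0.        ,  1.        ]])}
washer [(0.94, [241.7, 193.7, 159.8, 161.8]), (0.58, [273.9, 193.4, 31.8, 28.1])]
dome_a_center [(0.59, [249.7, 204.2, 26.3, 26.7])]
flap [(0.91, [240.8, 177.9, 22.1, 25.0])]
felt_cup [(0.75, [242.8, 197.1, 160.4, 159.0]), (0.56, [208.8, 321.8, 31.4, 42.1])]
cone_a [(0.46, [316.2, 185.6, 13.7, 16.7]), (0.45, [330.2, 197.9, 13.3, 23.7])]
top {'mtx': array([[375.12598502,   0.        , 254.14260883],
       [  0.        , 375.12598502, 187.52863919],
       [  0.        ,   0.        ,   1.        ]]), 'k1': -0.001262100553563477, 'extrinsics': array([[-0.00563495, -0.99983628,  0.01719451,  0.20126831],
       [ 0.99509858, -0.00390897,  0.09881063, -0.47427755],
       [-0.09872724,  0.01766703,  0.99495769, -0.92497898],
       [ 0.        ,  0.        ,  0.        ,  1.        ]])}
washer [(0.56, [254.8, 158.9, 104.4, 172.6])]
dome_a_center [(0.65, [240.4, 188.9, 22.5, 24.8])]
flap []
felt_cup [(0.79, [156.7, 237.7, 14.8, 29.5])]
cone_a [(0.48, [343.4, 201.1, 13.9, 15.9]), (0.44, [343.8, 174.3, 9.9, 16.7]), (0.39, [254.3, 160.6, 98.0, 177.5])]
0.6 [1.79996893e+02 8.09319686e-04 2.58363972e+01]
```

Run:
```python
import cv2
a=cv2.imread("pics/scene0.png")[90:300,140:380]; cv2.imwrite("pics/s1.png",cv2.resize(a,None,fx=2.8,fy=2.8,interpolation=cv2.INTER_CUBIC))
a=cv2.imread("pics/top0.png")[60:270,140:380]; cv2.imwrite("pics/t1.png",cv2.resize(a,None,fx=2.8,fy=2.8,interpolation=cv2.INTER_CUBIC))
```

```text
(no output)
```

View pics/s1.png

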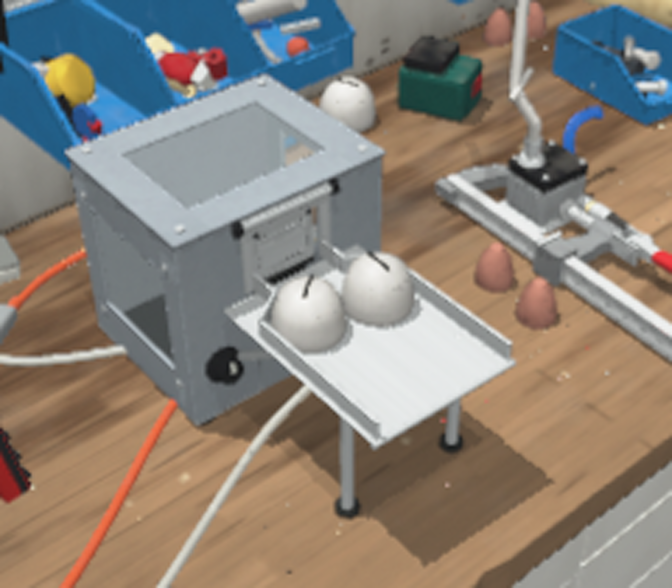

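View pics/t1.png

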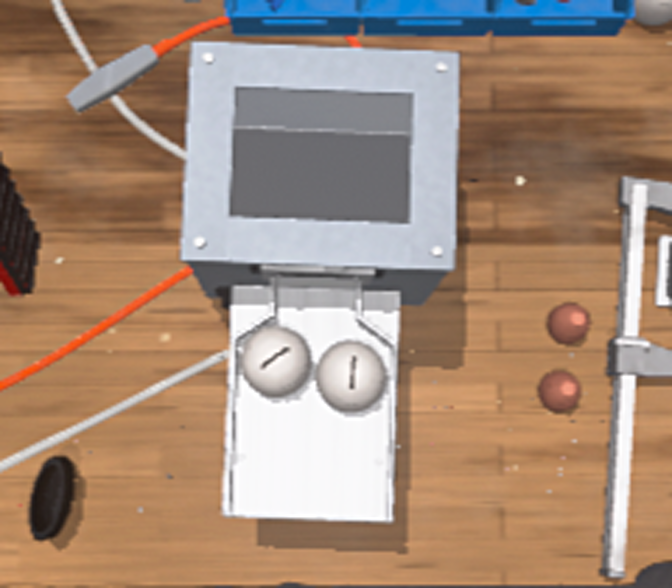

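The scene crop shows the domes side by side on the shelf, with the washer facing the robot. In the top crop the domes are at about (276,362) and (351,376), the roof corners at (190,43), (459,52), (184,262) and (455,272), and the shelf's front corners at (222,515) and (392,521).

```bash
cat > h.py <<'E'
from station import robot, fingers, vision, recognise
import cv2, numpy as np
def ray(px,c):
    k=vision.calibration(c); u=(np.array(px)-k["mtx"][:2,2])/k["mtx"][0,0]
    u=u/(1+k["k1"]*(u@u)); E=k["extrinsics"]; R=E[:3,:3]
    return -R.T@E[:3,3], R.T@np.array([u[0],-u[1],-1])
def onplane(px,z,c):
    o,d=ray(px,c); return (o+d*(z-o[2])/d[2])
def two(p1,p2):
    o,d=ray(p1,"top");q,e=ray(p2,"scene");s=np.linalg.lstsq(np.c_[d,-e],q-o,rcond=None)[0]
    a,b=o+d*s[0],q+e*s[1]; return (a+b)/2,np.linalg.norm(a-b)
E
python3 - <<'E'
from h import *
T=lambda x,y:(x/2.8+140-.3,y/2.8+60-.3); S=lambda x,y:(x/2.8+140-.3,y/2.8+90-.3)
r=np.array([onplane(T(*p),.196,"top")[:2] for p in [(190,43),(459,52),(184,262),(455,272)]]);print("roof",r.round(4))
s=np.array([onplane(T(*p),.12,"top")[:2] for p in [(222,515),(392,521)]]);print("shelf",s.round(4))
for n,(p,q) in {"L":((276,362),(310,313)),"R":((351,376),(378,288))}.items():
    print(n,onplane(T(*p),.142,"top").round(4),*two(T(*p),S(*q)))
for p,q in [((184,262),(176,247)),((455,272),(382,153)),((222,515),(375,442)),((392,521),(512,360))]: print(*two(T(*p),S(*q)))
f=lambda x:r"" 
y=np.arctan2(*(r[2]-r[3])[::-1]);print("yaw y-axis",np.degrees(np.arctan2(*( (r[2]-r[3])[::-1])))-90, np.degrees(np.arctan2(*((r[0]-r[2])[::-1]))),np.degrees(np.arctan2(*((s[0]-s[1])[::-1])))-90)
E
```

```text
roof [[0.6975 0.2993]
 [0.6907 0.0957]
 [0.5296 0.3026]
 [0.5216 0.1018]]
shelf [[0.3404 0.2796]
 [0.3348 0.1445]]
L [0.4602 0.2361 0.142 ] [0.46162521 0.2372149  0.13739276] 0.0028308472710674008
R [0.4489 0.1772 0.142 ] [0.45032922 0.17796966 0.13685974] 0.0027861641453496445
[0.53135956 0.30441366 0.19395354] 0.003998821978800227
[0.52457684 0.10402336 0.19346439] 0.007127419500472438
[0.34121896 0.28024487 0.12188353] 0.002051451369070042
[0.33640005 0.14602815 0.12026545] 0.004333145831780162
yaw y-axis -2.2802599602338915 -1.1298337430370116 -2.37530371440468
```

```bash
cat >> h.py <<'E'
O=np.array([.527,.2035]);YAW=-2.2
a=np.radians(YAW);Rw=np.array([[np.cos(a),-np.sin(a)],[np.sin(a),np.cos(a)]])
def W(x,y,z): return [*(O+Rw@np.array([x,y])),.12+z]     # washer xy, height above shelf
def ori(yaw=0,tilt=0): return [180,-tilt,YAW+yaw]
def st(): print("t",robot.current_time_s(),"p",np.round(robot.current_tool_pos(),4),"F",np.round(robot.current_contact_force(),1),"gap",round(robot.current_finger_gap(),3))
E
python3 - <<'E'
from h import *
print(robot.tip_reach)
for x,y,z,o in [(-.165,0,.06,ori()),(-.0765,-.029,.04,ori(90)),(-.0765,-.029,.04,ori(-90)),(-.14,-.029,.04,ori(90)),(-.14,-.029,.04,ori(-90)),(-.067,.03,.04,ori()),(-.014,0,.04,ori()),(-.08,0,.03,ori(0,25)),(0,0,.03,ori(0,25))]:
    q=robot.inverse_kinematics(W(x,y,z),o); print(x,y,o,None if q is None else np.round(q))
fingers.gripper_to(0.69,force=20)
robot.move_to(W(-.165,0,.09),ori()); st()
print(robot.line_to(W(-.165,0,-.01),velocity=.05,f_stop=3)); st(); print(robot.tip_reach)
robot.line_to(W(-.165,0,.09)); st()
E
```

```text
0.017
-0.165 0 [180, 0, -2.2] [  30.   15.  -72.  108.   16.   68. -140.]
-0.0765 -0.029 [180, 0, 87.8] [ 22.  22. -58. 101.  21.  68. -45.]
-0.0765 -0.029 [180, 0, -92.2] [ 24.  24. -61. 101.  22.  69. 134.]
-0.14 -0.029 [180, 0, 87.8] [ 27.  15. -62. 109.  14.  65. -43.]
-0.14 -0.029 [180, 0, -92.2] [ 26.  14. -62. 109.  14.  65. 137.]
-0.067 0.03 [180, 0, -2.2] [  11.   25.  -53.   96.   22.   69. -140.]
-0.014 0 [180, 0, -2.2] [  12.   29.  -51.   91.   23.   71. -135.]
-0.08 0 [180, -25, -2.2] [ -80.    1.   43.  124.   25.   38. -147.]
0 0 [180, -25, -2.2] [   2.   13.  -39.  113.   35.   41. -150.]
t 3.5167 p [0.3627 0.2091 0.2099] F [ 0.  -0.8 -0.3] gap 0.69
False
t 5.6667 p [0.3622 0.2099 0.1102] F [-1.5 -1.8  1.9] gap 0.69
0.017
t 6.4833 p [0.3617 0.2093 0.2093] F [-0.1  0.  -0.6] gap 0.687
```

Run:
```python
from h import *
print(robot.current_eef_rot(),np.round(robot.current_joint_positions(),1))
f=vision.grab_frame("scene")[90:330,140:400,::-1]; cv2.imwrite("pics/s2.png",cv2.resize(f,None,fx=2.4,fy=2.4,interpolation=cv2.INTER_CUBIC))
```

```text
[ 1.79951059e+02  5.79455971e-02 -2.21150505e+00] [  29.6   10.9  -69.2  105.2   10.7   71.2 -134.9]
```

View pics/s2.png

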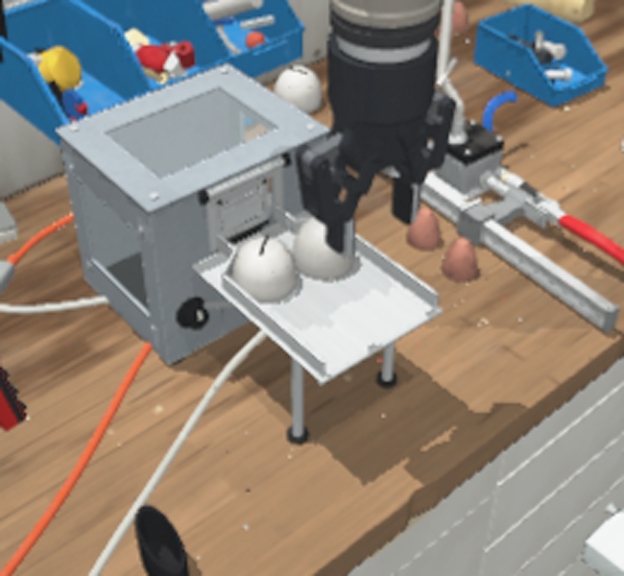

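The gripper hangs above the near half of the shelf, with its left fingertip at about (340,250) in the crop and its right one at (402,222). The domes haven't moved. I'll work out the tip height from these pixels.

Run:
```python
from h import *
for (u,v) in [(340,250),(402,222)]:
    o,d=ray((u/2.4+140,v/2.4+90),"scene"); s=(.362-o[0])/d[0]; print((o+s*d).round(3))
```

```text
[0.362 0.244 0.222]
[0.362 0.176 0.214]
```

Run:
```python
from h import *
robot.line_to(W(-.165,0,0),velocity=.2); st()
print(robot.line_to(W(-.165,0,-.035),velocity=.04,f_stop=4)); st()
f=vision.grab_frame("scene")[90:330,140:400,::-1]; cv2.imwrite("pics/s3.png",cv2.resize(f,None,fx=2.4,fy=2.4,interpolation=cv2.INTER_CUBIC))
```

```text
t 7.1333 p [0.362  0.2104 0.1201] F [-0.3  0.6  0.2] gap 0.688
True
t 7.5833 p [0.3631 0.2103 0.1101] F [-0.9 -1.3  6.7] gap 0.69
```

View pics/s3.png

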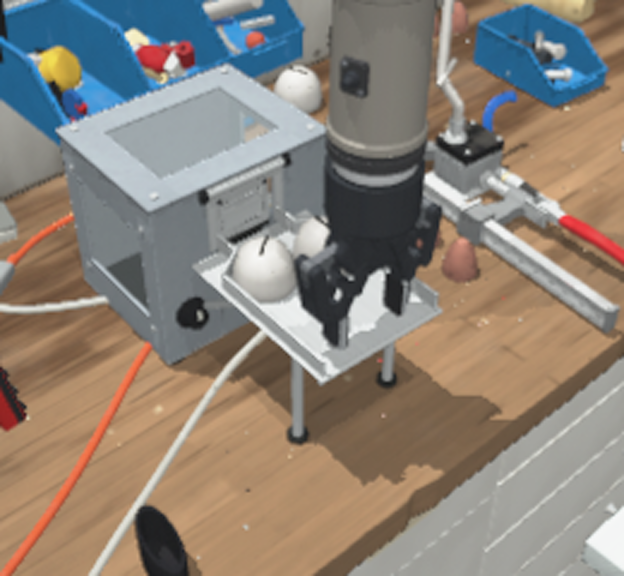

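The fingertips are on the shelf, the left one at about (340,345) and the right one at (402,310) in the crop. The domes haven't moved.

Run:
```python
from h import *
print(robot.current_eef_rot(), vision.calibration("wrist")["T_tool_cam"].round(3))
for (u,v) in [(340,345),(402,310)]:
    o,d=ray((u/2.4+140,v/2.4+90),"scene"); s=(.363-o[0])/d[0]; print((o+s*d).round(3), onplane((u/2.4+140,v/2.4+90),.12,"scene").round(3))
robot.line_to(W(-.165,0,.05),velocity=.3)
fingers.gripper_to(0)
f=vision.grab_frame("scene")[90:330,140:400,::-1]; cv2.imwrite("pics/s4.png",cv2.resize(f,None,fx=2.4,fy=2.4,interpolation=cv2.INTER_CUBIC)); st()
```

```text
[-1.79987869e+02 -1.37910862e-01 -2.23479901e+00] [[-0.     0.961  0.276  0.069]
 [ 1.     0.    -0.    -0.   ]
 [-0.001  0.276 -0.961 -0.149]
 [ 0.     0.     0.     1.   ]]
[0.363 0.24  0.117] [0.361 0.242 0.12 ]
[0.363 0.166 0.111] [0.357 0.173 0.12 ]
t 8.625 p [0.362  0.2099 0.1699] F [-0.5  0.2 -0.8] gap -0.002
```

View pics/s4.png

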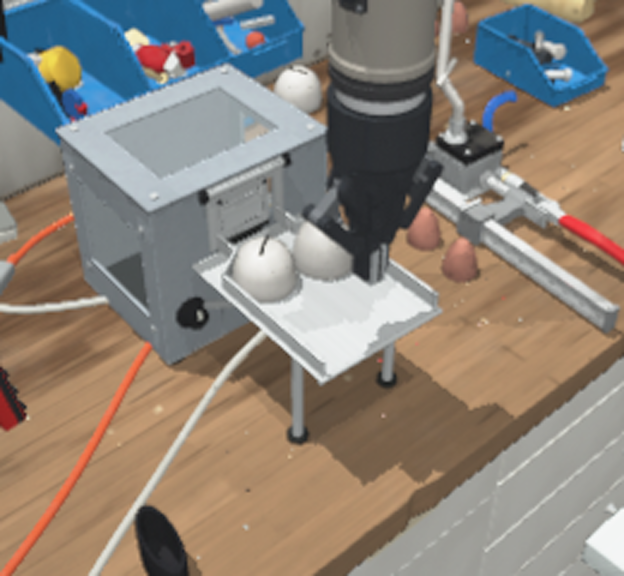

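Run:
```python
from h import *
o,d=ray((375/2.4+140,282/2.4+90),"scene"); s=(.362-o[0])/d[0]; print((o+s*d).round(3))
# touch: shut tip on shelf
print(robot.line_to(W(-.165,0,-.03),velocity=.08,f_stop=4)); st()
robot.line_to(W(-.165,0,.06),velocity=.3); st()
```

```text
[0.362 0.203 0.166]
True
t 9.325 p [0.3618 0.2099 0.115 ] F [-0.8 -1.3  9.7] gap 0.004
t 9.6917 p [0.3627 0.2099 0.1802] F [ 0.8 -0.3 -0.2] gap 0.0
```

Run:
```python
from h import *
robot.move_to(W(-.12,-.029,.08),ori(90)); fingers.gripper_to(1.0,force=20)
robot.line_to(W(-.0765,-.029,.08),velocity=.25); st()
print(robot.line_to(W(-.0765,-.029,.013),velocity=.12,f_stop=8)); st()
fingers.gripper_to(0.5,force=20); st()
print(robot.line_to(W(-.145,-.029,.013),velocity=.1,f_stop=25)); st()
f=vision.grab_frame("top")[60:270,140:380,::-1]; cv2.imwrite("pics/t5.png",cv2.resize(f,None,fx=2.4,fy=2.4,interpolation=cv2.INTER_CUBIC))
```

```text
t 12.2917 p [0.4502 0.1773 0.1997] F [ 0.4 -0.   0.5] gap 1.001
False
t 13.0 p [0.4496 0.1779 0.1336] F [ 0.7 -0.5  0.9] gap 0.998
t 13.4417 p [0.451  0.1778 0.1344] F [ 0.6 -1.5  6.1] gap 0.575
False
t 14.275 p [0.3813 0.1816 0.1344] F [0.  0.4 9.8] gap 0.569
```

View pics/t5.png

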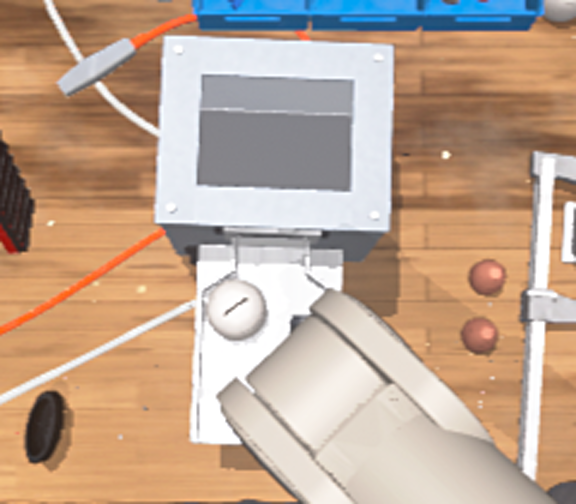

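The picture shows the left dome still at its place (235,308). The right one has been drawn back under the hand, since the fingers are still blocked at gap 0.57. Next I'll grip the left dome.

Run:
```python
from h import *
fingers.gripper_to(1.0)
robot.line_to(W(-.145,-.029,.08),velocity=.25)
robot.move_to(W(-.067,.0305,.085),ori(0,20)); st()
f=vision.grab_frame("top"); print([(round(d["p"],2),np.round(d["rect"],1)) for d in recognise("dome_a_center","top")[:4]])
print(robot.line_to(W(-.064,.0305,.010),velocity=.12,f_stop=8)); st()
fingers.gripper_to(0.4,force=20); st()
print(robot.line_to(W(-.070,0,.010),velocity=.08,f_stop=25)); st()
print(robot.line_to(W(-.022,0,.010),velocity=.08,f_stop=15)); st()
f=vision.grab_frame("top")[60:270,140:380,::-1]; g=vision.grab_frame("scene")[90:300,140:380,::-1];cv2.imwrite("pics/t6.png",cv2.resize(np.hstack([f,g]),None,fx=1.66,fy=1.66,interpolation=cv2.INTER_CUBIC))
```

```text
t 16.8417 p [0.4609 0.2362 0.2044] F [ 0.   0.9 -0.7] gap 0.998
[]
False
t 17.7167 p [0.4646 0.237  0.1306] F [ 0.5 -0.5  0.2] gap 1.0
t 18.1417 p [0.4654 0.2385 0.1319] F [-1.7  1.9  6.4] gap 0.588
False
t 18.6833 p [0.4586 0.2068 0.1319] F [-1.7  1.9  6.5] gap 0.587
True
t 18.9167 p [0.4608 0.207  0.132 ] F [ 1.4 -0.   2.3] gap 0.583
```

View pics/t6.png

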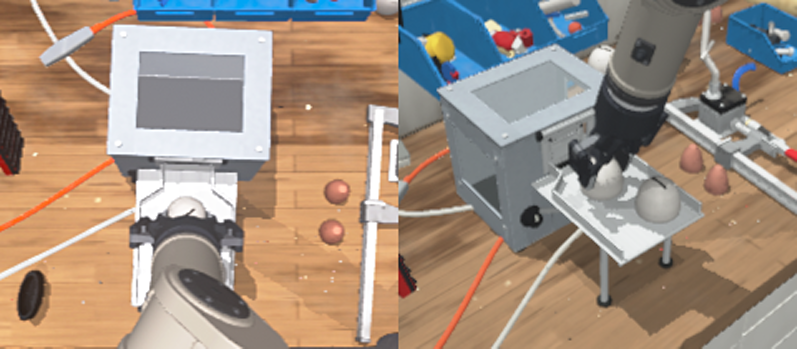

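The scene half shows the left dome held at mid-shelf (605,180) and the right dome standing back at (658,200). The stop came after only 2 mm of travel, with little force on the tool, so I'll continue.

Run:
```python
from h import *
for x in (-.05,-.035,-.022):
    print(robot.line_to(W(x,0,.010),velocity=.06,f_stop=22)); st()
```

```text
True
t 19.2417 p [0.4657 0.2073 0.132 ] F [ 1.9 -0.9  2. ] gap 0.586
False
t 19.85 p [0.4922 0.2072 0.1319] F [-3.1  1.1 11.9] gap 0.584
False
t 20.2167 p [0.5056 0.2068 0.1319] F [-2.2  1.7  9.3] gap 0.586
```

```bash
cat >> h.py <<'E'
def push(x1,y=.002):
    fingers.gripper_to(1.0)
    robot.line_to(W(-.03,y,.075),velocity=.25)
    robot.move_to(W(-.085,y,.075),ori(0,25)); fingers.gripper_to(0.0)
    print(robot.line_to(W(-.085,y,.016),velocity=.15,f_stop=8)); st()
    for x in (-.06,-.045,-.03,x1):
        print(robot.line_to(W(x,y,.016),velocity=.06,f_stop=30)); st()
def snap(n):
    f=vision.grab_frame("top")[60:270,140:380,::-1]; g=vision.grab_frame("scene")[90:300,140:380,::-1]
    cv2.imwrite(f"pics/{n}.png",cv2.resize(np.hstack([f,g]),None,fx=1.66,fy=1.66,interpolation=cv2.INTER_CUBIC))
E
python3 - <<'E'
from h import *
push(-.010); snap("t7")
E
```

```text
False
t 22.725 p [0.4422 0.2093 0.1362] F [-0.6 -0.9  0.8] gap 0.004
False
t 23.2917 p [0.4672 0.2078 0.1358] F [ 0.2 -0.3  0.8] gap -0.002
False
t 23.6917 p [0.4825 0.2072 0.1359] F [ 0.  -0.8  0.6] gap -0.0
False
t 24.0917 p [0.4977 0.2067 0.1361] F [ 0.1 -0.2  0.8] gap 0.0
False
t 24.575 p [0.5171 0.2055 0.1356] F [-0.6 -0.4  1.6] gap 0.002
```

View pics/t7.png

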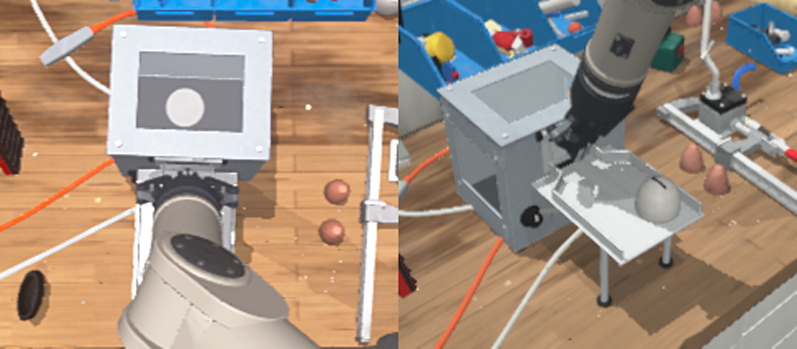

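The first dome is inside, seen through the roof window at (185,107) with its flat side up. The second stands on the shelf at (658,200). Next, the same for the second dome.

Run:
```python
from h import *
robot.line_to(W(-.06,.002,.02),velocity=.2)
robot.line_to(W(-.08,.002,.09),velocity=.25)
robot.move_to(W(-.142,-.029,.09),ori(0,20)); fingers.gripper_to(1.0); st()
print(robot.line_to(W(-.142,-.029,.010),velocity=.12,f_stop=8)); st()
fingers.gripper_to(0.4,force=20); st()
for x,y in [(-.12,.002),(-.07,.002),(-.04,.002),(-.022,.002)]:
    print(robot.line_to(W(x,y,.010),velocity=.07,f_stop=30)); st()
snap("t8")
```

```text
t 26.7583 p [0.384  0.1799 0.21  ] F [-0.2 -0.  -0. ] gap 1.005
False
t 27.575 p [0.3842 0.1802 0.1302] F [-0.1 -0.5 -0.6] gap 1.001
t 28.0 p [0.3856 0.1794 0.1318] F [-3.2 -3.1 12.1] gap 0.601
False
t 28.6917 p [0.4092 0.21   0.1315] F [ 1.5 -0.6  4. ] gap 0.6
False
t 29.5583 p [0.4578 0.2102 0.1314] F [-1.   0.7  5.7] gap 0.6
False
t 30.1333 p [0.4885 0.2087 0.1315] F [1.5 1.1 3.7] gap 0.598
False
t 30.5417 p [0.5062 0.2079 0.1315] F [0.2 1.2 5.6] gap 0.602
```

View pics/t8.png

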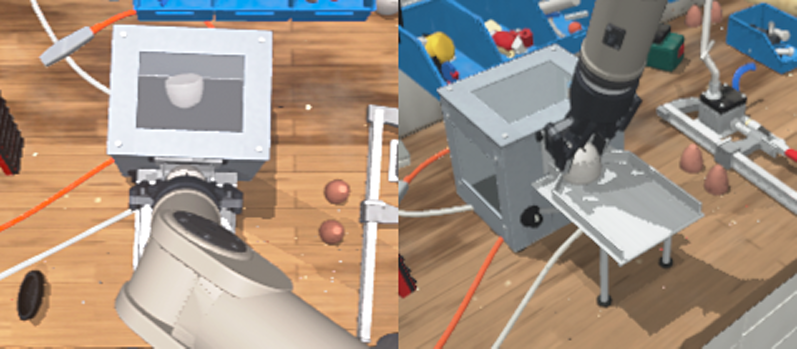

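The first dome has settled at (184,90). The second is held in the throat at (590,165), so I'll push it in.

Run:
```python
from h import *
push(-.010); robot.pause(.4)
robot.line_to(W(-.06,.002,.02),velocity=.2)
robot.line_to(W(-.10,.002,.09),velocity=.25)
robot.move_to([.30,-.2,.25],ori(0,0)); robot.pause(1); st()
for c,n in [("scene","flap"),("top","dome_a_center"),("scene","cone_a"),("top","felt_cup")]:
    vision.grab_frame(c); print(n,[(round(d["p"],2),np.round(d["rect"],1).tolist()) for d in recognise(n,c)[:3]])
snap("t9")
```

```text
False
t 33.1833 p [0.4422 0.2094 0.1363] F [0.1 0.6 0.4] gap -0.002
False
t 33.75 p [0.4672 0.2079 0.1359] F [-0.2  0.5 -0.7] gap 0.0
False
t 34.15 p [0.4825 0.2072 0.136 ] F [-1.1 -0.  -0.3] gap 0.004
False
t 34.55 p [0.4977 0.2066 0.1361] F [ 0.2  0.4 -0.1] gap -0.0
False
t 35.0333 p [0.5169 0.2056 0.1356] F [-0.7  0.1 -0.3] gap -0.001
t 39.0667 p [ 0.3  -0.2   0.25] F [-0.1 -0.9 -1.7] gap -0.002
flap [(0.81, [238.9, 177.8, 20.0, 25.6])]
dome_a_center []
cone_a [(0.74, [316.9, 184.9, 15.5, 13.9]), (0.54, [332.3, 196.1, 15.8, 18.1])]
felt_cup [(0.95, [159.6, 237.8, 16.5, 33.8])]
```

View pics/t9.png

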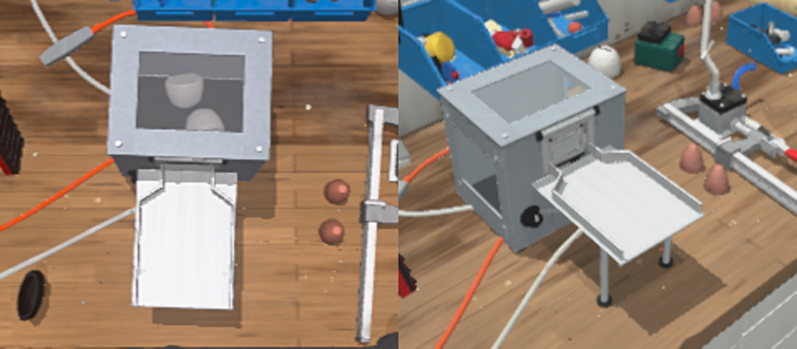

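Both domes show through the roof window, at (184,90) and (205,125), the shelf is empty, and the bystanders are where they were. My ten pictures are used up, so I'll check the flap and the second dome's depth from numbers.

Run:
```python
from h import *
s0=cv2.imread("pics/scene0.png").astype(int); s=vision.grab_frame("scene")[:,:,::-1].astype(int); t=vision.grab_frame("top")[:,:,::-1].astype(int); t0=cv2.imread("pics/top0.png").astype(int)
st()
d=abs(s-s0).max(2); print("flap diff\n",d[164:194:2,226:258:2])
dt=abs(t-t0).max(2)
print("top diff\n",dt[100:142:2,220:292:3])
print(np.array([[onplane((264,r),z,"top")[:2]for r in(132,140)]for z in(.03,.08)]).round(3))
for c in[(.5,0),]:
  for x,z in[(.07,.03),(.03,.09)]:
    for yy in(-.03,):
      k=vision.calibration("top");P=k["extrinsics"]@np.r_[W(x,-.02,z-.12),1];u=P[:2]/-P[2]*[1,-1];print(x,z,u*k["mtx"][0,0]+k["mtx"][:2,2])
```

```text
t 39.6667 p [ 0.3  -0.2   0.25] F [ 0.  -0.3 -0.6] gap -0.001
flap diff
 [[ 0  0  0  1  0  0  1  1  0  1  1  0  2  0  1  1]
 [ 1  0  1  1  1  0  0  1  1  1  1  0  1  1  0  0]
 [ 1  0  1  0  0  1  1  1  0  0  1  1  1  1  0  1]
 [ 1  1  1  1  1  1  1  1  0  0  0  1  1  1  0  0]
 [ 2  1  1  1  0  0  1  1  1  1  1  0  1  1  1  1]
 [ 1  1  0  1  0  0  1  1  0  1  1  0  0  1  0  0]
 [ 1  0  0  1  0  1  0  0  1  1  0  0  1  1  1  1]
 [ 1  1  1  1  0  1  0  1  1  1  1  0  1  1  1  1]
 [ 1  0  1  1  1  1  1  1  1  1  0  0  0  0  0  1]
 [ 0  1  1  1  0  1  1  0  0  1  0  0  0  1  1  1]
 [ 0  0  1  0  0  1  1  0  1  1  1  2  1  1  1  0]
 [ 0  1  1  1  1  0  1  1  1  1  1  0  1  0  0  1]
 [ 1  0  1  0  0  1  1 41 81  5  4 17 22 12  8  1]
 [ 0  1  0  0  1 34 80 22 11 48 71 68 89 10 16 45]
 [ 1  1  1  1  1  8  1 14 60 82 59 22 52  5  7 15]]
top diff
 [[13 11  7  9  8  9  7  7  8  8  8  7  9  8  7  8  7  7  8  9  9  8  8 13]
 [13 10  8  8  9 10  7  8  9  9  8  9 10  9  8  9  7  9  8  8  8 10  8 13]
 [13  9  8  9  9  8  7  8  9  7  9 16 16  5  9  8 10  9  9  9  8  8  8 14]
 [13  8  7  7  6  7  9  4 
[... 768 characters left out ...]
57 48 17  7  6  6  5  7 10 13]
 [14  7  7  7  6  6  6  6  8  6  6  8 54 59 60 60 54  9  7  7  6  7  9 14]
 [14  6  7  7  7  5  6  6  6  7  7 27 55 63 68 65 60 39  6  7  6  6  9 12]
 [13  6  7  7  5  6  5  6  7  6  8 47 61 67 69 67 65 54  9  6  6  7  9 13]
 [13  7  7  7  5  6  6  6  5  6  8 51 63 66 69 71 66 60  9  6  7  7  9 12]
 [12  6  6  6  6  6  6  5  5  5  7 54 61 68 74 74 70 60 33  8  5  6  9 12]
 [13 13 13 14 13 13 12 13 14  9 10 19 24 44 45 37 37 37 33  7  7  7 10 12]
 [13 12 12 12 12 13 12 12 13 12 13 14 14 15 16 14 14 14 13 13 12 14 12 12]]
[[[0.616 0.173]
  [0.595 0.173]]

 [[0.604 0.176]
  [0.584 0.176]]]
0.07 0.03 [261.09703841 139.69530443]
0.03 0.09 [261.47846704 150.57672251]
```

```bash
python3 -c "
from station import workorder
print(workorder.close_job())"
```

```text
the job is handed in; nothing more can be done
None
```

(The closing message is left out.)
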